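Tip the recipe board back against its stop and lock it

ROBOT

A 6-joint arm with a two-finger parallel gripper is mounted at the origin on the work surface. World frame = base frame: x ahead of the robot, y to its left, z up, the work surface at z = 0. Lengths are in m, angles in degrees, forces in N, time in s.
With the tool pointing down it reaches from about 0.4 to 0.825 m from the base axis. Payload 7 kg.
Tool frame: the origin (TCP) lies on the centre line of the jaws, within the pads' length; the fingertips stand 19 mm ahead of it and the grasp point (between the pads) is the TCP; z points along the fingers, y is the line along which they close (so a half turn about z gives the same grasp; the last joint's range is limited). The gripper opens to 88 mm and grips with 3 to 60 N. Pads are 19 mm wide; open, the fingers measure 130 mm over their backs; the gripper's body (78 mm by 193 mm) begins 47 mm behind the grasp point.
Start: joints at [-58.493, 20.546, 0.682, 0, -70.136, -16.507], TCP at [0.175, -0.652, 0.246] pointing down, gripper open.
Joint ranges: [-176.03, 176.03], [-82.01, 121.73], [-58.28, 71.71], [-173.87, 95.51], [-174.79, -0.11], [-173.66, 173.66]. Speed limits (degrees/s): [136.94, 136.94, 172.46, 180, 180, 180].

INTERFACE

Orientations are given as [roll, pitch, yaw] about the fixed x, y, z axes, in that order (R = Rz(yaw) Ry(pitch) Rx(roll)).
In Python, from plant import get_state, capture, close_job gives the robot as it stands.
- The arm moves only by the tool apply_moves, never from a script. Its argument "targets" is a list of rows, each a list of 7 numbers: the opening, from 0 (shut) to 1 (fully open), then the shift along the tool's x, y, z normalised to -1 to 1, where 1 is 1000 mm, then the turn, a rotation vector about the tool's x, y, z normalised to -1 to 1, where 1 is 90 degrees. In form: [[claw, tx, ty, tz, ax, ay, az], ...]. A call has 1 to 20 rows; each row shifts and turns the commanded pose from where the row before left it, along the tool's axes as they then stand; what a row does not reach is not made up. A row lasts 1/12 s, in which the tool goes at most 41.7 mm and 7.16 degrees, less where a joint would pass 70% of its speed; a pose out of reach is approached as far as the arm can. A call with a number of a shift or a turn outside -1 to 1 is refused whole. A call with a gripper value outside its range is refused whole. The fingers move at their own pace and stop on an object; "newtons" is the grip in N (left out, the last holds). Time passes only in rows, so rows that do not move let the fingers close. It gives the time, the measured TCP pose, the force, the opening and the grip force at its end, in the units of the state.
- get_state(): the state, without advancing time (a new reading comes with each control period).
- capture(name): name is "side" or "top"; returns a dict with "frame" (384x512x3 uint8, red, green, blue), "range_z" (384x512 float32, m along the optical axis (not along the pixel's ray), 0 where there is no reading), "camera_matrix" (3x3 intrinsics, pixels), "T" (4x4, takes a point from camera to world coordinates). Camera axes: x right, y down, z forward; pixel columns grow to the right and rows downward; lengths in m; the calibration is good to about 2 mm. A picture is of the moment at which its call begins.
- close_job(): hands the job in; it is judged then, once.
The state is a dict: "time_s": time; "joints": joint angles; "qd": joint speeds; "joint_torque": joint torques, N m; "tcp_pos": TCP position; "eef_rot": TCP orientation; "contact_force": force on the tool from outside, world axes, zero at the start; "moment": the same for the moment, N m; "gripper_width": finger opening in m; "gripper_force": force on a finger pad.
Only numpy, scipy, OpenCV 4.12 (cv2) and the standard library are available. Lean on these libraries where they do the work, as an engineer would, in place of code of your own. Each camera call takes 0.05 s, during which the arm holds its last target. There are 200 camera calls.

TASK

Turn the recipe board in its chrome frame from leaning forward to leaning back until it just comes up against its stop, pushing gently and without forcing it past the stop. Then swing the red-knobbed locking lever all the way down so that its lug drops home in the notch and the board is locked. Leave the mould, ramekin, caddy and spatula where they are.

Things in the scene. Friction and masses are not known exactly. Their poses are not given: they have to be found in the camera images.
- frame: Fixed frame: dark steel base plate 130 x 330 x 12 mm, two chrome end posts. Origin: underside centre of the frame, on the shelf. Its x points from the board's front side (the robot's side, roughly) to its back side, its y along the board's long pivot axis towards the lever end, z up. Stands at varying places and yaw.
- pivot_mid (a point): Fixed point on the pivot axis of the board at mid-length, 125 mm above the shelf. The axis is level, along the frame's y.
- panel: The recipe board itself: birch ply, 254 mm along its pivot axis (y), 180 mm wide (z), 16 mm thick (x), 0.5 kg, balanced. Origin at its centre, on the pivot axis; x towards its back. Posts 146 mm either side of the middle. White sheet on the front; chrome ledge (10 mm rod) along the front lower edge; chrome rails on the back, 10 mm proud. Pushing on it with over 35 N is a failure.
- board_top (a point): Middle of the board's upper edge, 90 mm from the pivot axis, mid-thickness.
- board (a joint): Board angle, rad: 0 upright, negative = upper edge leaning to the frame's -x (forward, to the robot), positive = leaning back to +x. Starts at -0.85 to -0.45. Balanced, stiff (friction 0.12 N m, drag 0.25 N m s): it stays where it is left. Its stop comes somewhere between +0.25 and +0.75, different every time and not given: feel for it as a rise in push force.
- stop_pin (a point): Fixed rubber stop pin, 8 mm, low outside the lever-end post. A brass collar clamped by hand on the board's axle, at an unknown angle, has a tooth that meets this pin when the board is at its stop. The pin yields only a little (roughly 1000 to 2000 N/m felt at the board's upper edge).
- lever_pivot (a point): Fixed pivot of the locking lever: 60 mm to +x, 163 mm to +y of pivot_mid and 40 mm above it in the frame's axes; it turns about the frame's y.
- lever_knob (a point): Centre of the red ball knob (diameter 26 mm) at the lever's free end. With the lever fully down the knob is 130 mm to -x of lever_pivot and 20 mm above it; the lever is a 12 mm round steel bar along that level, 20 mm above the pivot, from 14 to 130 mm to -x.
- lever (a joint): Lever angle, rad: 0 fully down = locked, 1.0 fully raised (knob end up and to +x); starts at 0.55 to 0.9. It stays where it is left (friction 0.12 N m, 1 to 3 N at the knob). A lug under the bar, 60 mm from the pivot, enters a 14 mm notch in the collar only with the board within about 0.05 rad of its stop; otherwise it lands on the collar's rim and stalls near 0.15 to 0.2.
- mould: Loose stainless pudding mould with clip-on lid, 116 mm diameter, 116 mm high, 0.4 kg. Origin: centre of its underside. Bystander.
- ramekin: Loose white ceramic ramekin, 90 mm diameter, 50 mm high. Origin: centre of its underside. Bystander.
- caddy: Loose clear plastic caddy with a closed green lid, 80 x 105 x 78 mm high. Origin: centre of its underside. Bystander.
- spatula: Loose orange-handled spatula lying on the shelf beyond the post without the lever. Origin: centre of its underside. Bystander.

How it is judged:
By the outcome, as a careful person would: the job done as asked, in the order asked, and still so for the second after the job is handed in, with the robot touching nothing.
It also fails if it takes over 56 s, if anything falls off the work surface, if the arm or the gripper's body presses on something with over 40 N, if the wrist force passes 120 N, or if a joint passes its speed limit or range.

## Working session

There is one attempt and no reset: what is moved stays moved. The work goes in short steps, Python scripts to look and compute and a tool call to move; the robot and the scene stay as the last step left them, time stands still between calls to the robot, and variables do not carry over. Pictures are saved under pics/ and viewed, at most 10 in all, crops included, and the job is handed in when it is done.

Besides the shell and the picture viewer there is one more tool, called after ">>>" as name(argument=value, ...) on one line, values as JSON. apply_moves: Moves the arm, as the interface text tells. Scaled input: -1 to 1 covers 1000 mm each way for a shift and 90 degrees each way for a turn. Its arguments: {"type":"object","properties":{"targets":{"type":"array","items":{"type":"array","items":{"type":"number"}}},"newtons":{"type":"number"}},"required":["targets"]}

```bash
mkdir -p pics
python3 - <<'E'
from plant import get_state, capture
import cv2,numpy as np
s=get_state();print(s)
for n in("side","top"):
    c=capture(n);np.savez(n+".npz",**c);cv2.imwrite(f"pics/{n}0.png",c["frame"][...,::-1]);print(n,c["camera_matrix"],c["T"])
E
```

```text
{'time_s': 0.0, 'joints': array([-5.84947703e+01,  2.05933089e+01,  6.32268196e-01, -2.06215519e-02,
       -7.01355376e+01, -1.65076175e+01]), 'qd': array([-0.00704537, -0.06222014, -0.01739988,  0.03277809,  0.02632268,
        0.00327011]), 'joint_torque': array([ 1.08209399e-03, -5.82713950e+01,  2.93052542e+01,  6.99670315e+00,
        6.77254808e-03, -2.28512208e-04]), 'tcp_pos': array([ 0.17453837, -0.65155747,  0.2445885 ]), 'eef_rot': array([ 1.79901894e+02, -8.85856916e-03, -1.65009404e+02]), 'contact_force': array([-0.41504498,  0.36656082,  0.30106041]), 'moment': array([-0.03269725, -0.02568658,  0.05785162]), 'gripper_force': 0.0, 'gripper_width': 0.0876707028030888}
side [[444.47225652   0.         257.63405206]
 [  0.         444.47225652 182.51562847]
 [  0.           0.           1.        ]] [[-0.98660939 -0.10766522  0.12251581  0.4850903 ]
 [-0.16303102  0.62900021 -0.76011816  0.93679012]
 [ 0.00477582 -0.76991359 -0.63813028  0.93141726]
 [ 0.          0.          0.          1.        ]]
top [[381.3521301    0.         250.79781471]
 [  0.         381.3521301  192.40701109]
 [  0.           0.           1.        ]] [[ 0.10353407 -0.97451586  0.1989963   0.42512445]
 [-0.99462441 -0.10178793  0.01901319  0.00385747]
 [ 0.00172676 -0.19989509 -0.97981578  1.13980829]
 [ 0.          0.          0.          1.        ]]
```

View pics/side0.png

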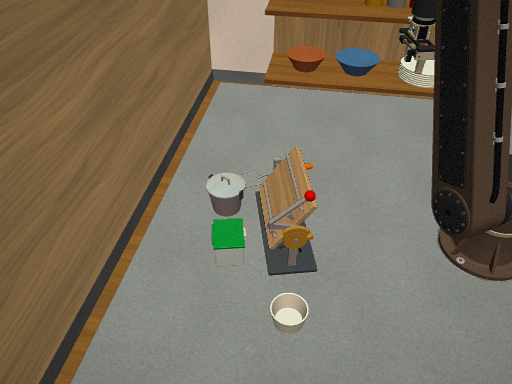

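View pics/top0.png

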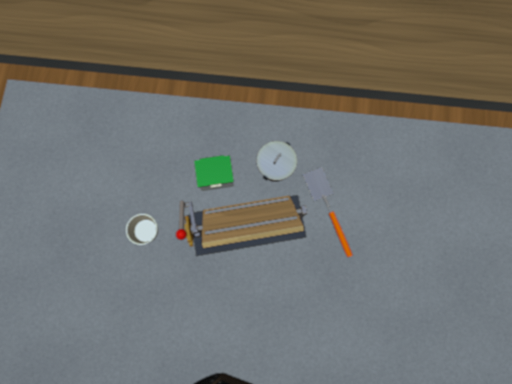

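Side view: the board leans towards the robot with its top edge at about (297,150)–(315,205), the red knob at (310,196), and the brass collar at (295,237). Top view: the knob is at (181,234), the base plate spans about (193–305, 200–252), and the caddy and mould are behind it.

```bash
cat > h.py <<'E'
import numpy as np,cv2
def cloud(c):
    K,T,d=c["camera_matrix"],c["T"],c["range_z"]
    v,u=np.indices(d.shape)
    p=np.stack([(u-K[0,2])/K[0,0]*d,(v-K[1,2])/K[1,1]*d,d],-1)
    return p@T[:3,:3].T+T[:3,3], d>0
def red(c):
    f=c["frame"].astype(int);return (f[...,0]>120)&(f[...,1]<40)&(f[...,2]<50)
def ray(c,m):
    v,u=np.nonzero(m);K,T=c["camera_matrix"],c["T"]
    r=T[:3,:3]@np.array([(u.mean()-K[0,2])/K[0,0],(v.mean()-K[1,2])/K[1,1],1]);return T[:3,3],r/np.linalg.norm(r)
def tri(a,b):
    A=[];B=[];
    for o,r in(a,b):
        P=np.eye(3)-np.outer(r,r);A.append(P);B.append(P@o)
    return np.linalg.lstsq(np.vstack(A),np.hstack(B),rcond=None)[0]
def frame(): # from saved file
    z=np.load("fr.npz");return z["O"],z["R"]
E
python3 - <<'E'
from h import *
S,T=[dict(np.load(n+".npz")) for n in("side","top")]
big=[]
for n,c in(("side",S),("top",T)):
    m=red(c)
    # keep biggest blob
    k,l,st,_=cv2.connectedComponentsWithStats(m.astype(np.uint8));i=1+np.argmax(st[1:,4]);c["m"]=l==i;print(n,st[i])
    p,ok=cloud(c);g=c["frame"].astype(int)
    sel=ok&(p[...,2]>.006)&(p[...,2]<.018)&(p[...,0]>.2)&(p[...,0]<.8)&(abs(p[...,1])<.4)&(g.max(-1)<75)
    k,l,st,_=cv2.connectedComponentsWithStats(cv2.dilate(sel.astype(np.uint8),np.ones((3,3))));
    q=p[sel][:,:2];print(len(q),cv2.minAreaRect(q.astype(np.float32)));big.append(q)
print("all",cv2.minAreaRect(np.vstack(big).astype(np.float32)))
knob=tri(ray(S,S["m"]),ray(T,T["m"]));print("knob",knob)
r=cv2.minAreaRect(np.vstack(big).astype(np.float32));print(cv2.boxPoints(r))
# birch points
for c in(S,T):
    p,ok=cloud(c);h=cv2.cvtColor(c["frame"],cv2.COLOR_RGB2HSV)
    sel=ok&(p[...,2]>.02)&(p[...,0]>.25)&(p[...,0]<.6)&(p[...,1]>-.2)&(p[...,1]<.25)
    q=p[sel];print(len(q),q.min(0),q.max(0))
    for nm,lo,hi in(("green",(50,150,50),(70,255,255)),("birch",(8,60,60),(25,160,255))):
        q=p[sel&(cv2.inRange(h,lo,hi)>0)];print(nm,len(q),q.min(0),q.max(0),np.median(q,0))
E
```

```text
side [305 191  10   9  78]
1202 ((0.5746719837188721, 0.03743499517440796), (0.17051678895950317, 0.3500107526779175), 31.561033248901367)
top [177 230   9   9  66]
760 ((0.5865521430969238, 0.03581345081329346), (0.18931807577610016, 0.3271350562572479), 15.628876686096191)
all ((0.5892980694770813, 0.03642350435256958), (0.19751423597335815, 0.33136147260665894), 16.118560791015625)
knob [0.48949374 0.16940106 0.26709987]
[[ 0.4484259   0.16817367]
 [ 0.5404204  -0.15016174]
 [ 0.73017025 -0.09532666]
 [ 0.6381757   0.22300875]]
4105 [ 0.25004382 -0.12861533  0.02003037] [0.59997419 0.20219453 0.63708146]Traceback (most recent call last):
  File "<stdin>", line 21, in <module>
    return umr_minimum(a, axis, None, out, keepdims, initial, where)
ValueError: zero-size array to reduction operation minimum which has no identity
```

```bash
python3 - <<'E'
from h import *
S,T=[dict(np.load(n+".npz")) for n in("side","top")]
def cast(c,u,v,z):
    K,M=c["camera_matrix"],c["T"];r=np.stack([(u-K[0,2])/K[0,0],(v-K[1,2])/K[1,1],np.ones(len(u))],-1)@M[:3,:3].T
    return M[:3,3]+r*((z-M[2,3])/r[:,2])[:,None]
Q=[]
for n,c in(("side",S),("top",T)):
    p,ok=cloud(c);g=c["frame"].astype(int)
    sel=(g.max(-1)<70)&(p[...,2]<.03)&(p[...,0]>.35)&(p[...,0]<.75)&(abs(p[...,1])<.35)
    k,l,st,_=cv2.connectedComponentsWithStats(sel.astype(np.uint8));i=1+np.argmax(st[1:,4]);print(n,st[i])
    v,u=np.nonzero(l==i);q=cast(c,u.astype(float),v.astype(float),.012)[:,:2];Q.append(q)
    print(cv2.minAreaRect(q.astype(np.float32)),cv2.boxPoints(cv2.minAreaRect(q.astype(np.float32))).round(3).tolist())
print("all",cv2.minAreaRect(np.vstack(Q).astype(np.float32)))
# board upper edge & other points: high points in top view
p,ok=cloud(T)
s=ok&(p[...,2]>.15)&(p[...,2]<.25)&(p[...,0]>.4)&(p[...,0]<.65)&(p[...,1]>-.15)&(p[...,1]<.145)
q=p[s];print(len(q),q.min(0),q.max(0));
for a in np.arange(-.14,.15,.03):
    w=q[abs(q[:,1]-a)<.01]
    if len(w):j=w[:,2].argmax();print(a,w[j].round(3),w[w[:,0].argmin()].round(3))
E
python3 -c "
import cv2
a=cv2.imread('pics/side0.png')[130:340,190:350];b=cv2.imread('pics/top0.png')[130:290,120:370]
cv2.imwrite('pics/c1.png',cv2.resize(a,None,fx=2.8,fy=2.8,interpolation=2))"
```

```text
side [296 241  21  28 164]
((0.4889127016067505, 0.1215057224035263), (0.05158431455492973, 0.09249261021614075), 15.507533073425293) [[0.4519999921321869, 0.1589999943971634], [0.47600001096725464, 0.07000000029802322], [0.5260000228881836, 0.08399999886751175], [0.5009999871253967, 0.17299999296665192]]
top [211 248  17   4  21]
((0.4741482138633728, 0.1005040854215622), (0.00464058481156826, 0.04748264700174332), 14.636481285095215) [[0.4659999907016754, 0.12300000339746475], [0.4779999852180481, 0.07699999958276749], [0.4819999933242798, 0.07800000160932541], [0.4699999988079071, 0.12399999797344208]]
all ((0.4889127016067505, 0.1215057224035263), (0.05158431455492973, 0.09249261021614075), 15.507533073425293)
1825 [ 0.46859417 -0.11625658  0.15008536] [0.58078721 0.13741244 0.20483234]
-0.11000000000000001 [ 0.544 -0.11   0.204] [ 0.532 -0.102  0.195]
-0.08000000000000002 [ 0.533 -0.073  0.204] [ 0.524 -0.073  0.196]
-0.05000000000000002 [ 0.529 -0.059  0.205] [ 0.516 -0.041  0.195]
-0.020000000000000018 [ 0.518 -0.026  0.202] [ 0.507 -0.012  0.196]
0.009999999999999981 [0.513 0.003 0.204] [0.497 0.019 0.191]
0.03999999999999998 [0.498 0.044 0.204] [0.489 0.048 0.195]
0.06999999999999998 [0.494 0.068 0.204] [0.481 0.08  0.19 ]
0.09999999999999998 [0.485 0.101 0.204] [0.473 0.108 0.194]
0.13 [0.478 0.127 0.203] [0.469 0.125 0.197]
```

View pics/c1.png

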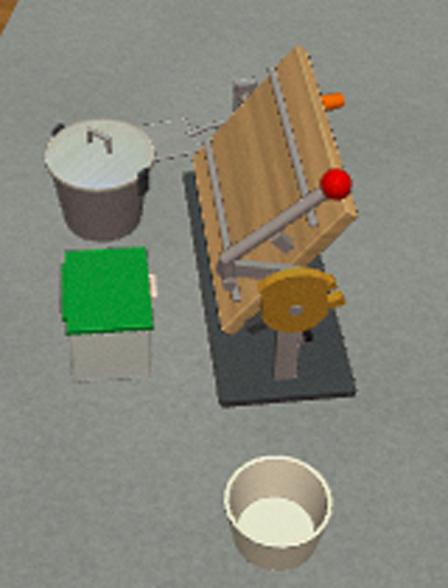

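Crop: the plate, posts and lever are clear. The knob is at (336,184) and the plate's near front corner at (355,393). The measurements agree on a frame origin of about (0.556, 0.018), yaw 15.5°, board near -0.6 rad and lever near 0.73 rad. The tool yaw of -165° already puts tool x along frame -x and tool y along frame +y.

>>> apply_moves(targets=[[0,-0.01,0.012,0,0,0,0],[0,-0.022,0.026,0,0,0,0],[0,-0.022,0.026,0,0,0,0],[0,-0.022,0.026,0,0,0,0],[0,-0.022,0.026,0,0,0,0],[0,-0.022,0.026,0,0,0,0],[0,-0.022,0.026,0,0,0,0],[0,-0.022,0.026,0,0,0,0],[0,-0.022,0.026,0,0,0,0],[0,-0.022,0.026,0,0,0,0],[0,-0.022,0.026,0,0,0,0],[0,-0.022,0.026,0,0,0,0],[0,-0.022,0.026,0,0,0,0],[0,-0.022,0.026,0,0,0,0],[0,-0.022,0.026,0,0,0,0],[0,-0.022,0.026,0,0,0,0],[0,-0.022,0.026,0,0,0,0],[0,-0.022,0.026,0,0,0,0],[0,-0.022,0.026,0,0,0,0],[0,-0.01,0.012,0,0,0,0]])

```text
time_s: 1.77
tcp_pos: [0.4503, -0.0663, 0.2455]
eef_rot: [180.0, 0.0, -164.9]
contact_force: [0.8, -0.7, -0.3]
gripper_width: 0.0003
gripper_force: 0.0
```

>>> apply_moves(targets=[[0,0,0.01,0.015,0,0,0],[0,0,0.01,0.016,0,0,0],[0,0,0.01,0.016,0,0,0],[0,-0.02,0,0,0,0,0],[0,-0.02,0,0,0,0,0],[0,-0.005,0,0,0,0,0],[0,-0.005,0,0,0,0,0],[0,-0.005,0,0,0,0,0]])

```text
time_s: 2.43
tcp_pos: [0.4943, -0.0259, 0.1982]
eef_rot: [180.0, -0.1, -165.0]
contact_force: [-0.5, 0.7, 0.7]
gripper_width: 0.0002
gripper_force: 0.0
```

Run:
```python
from plant import get_state, capture
import cv2
print(get_state()["contact_force"])
a=capture("side")["frame"][60:300,190:430,::-1];b=capture("top")["frame"][130:330,120:370,::-1]
cv2.imwrite("pics/s1.png",cv2.resize(a,None,fx=2.4,fy=2.4,interpolation=2))
```

```text
[-0.45618625  0.69935223  0.74399412]
```

View pics/s1.png

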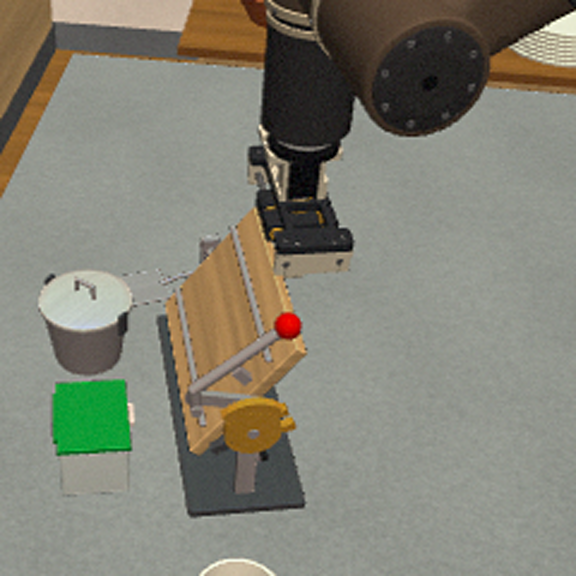

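The closed fingers are just in front of the board's upper edge, behind the lever and clear of the knob at (287,325). Next I push steadily through the zone where no stop can be.

>>> apply_moves(targets=[[0,-0.004,0,0,0,0,0],[0,-0.004,0,0,0,0,0],[0,-0.004,0,0,0,0,0],[0,-0.004,0,0,0,0,0],[0,-0.004,0,0,0,0,0],[0,-0.004,0,0,0,0,0]])

```text
time_s: 3.03
tcp_pos: [0.516, -0.0206, 0.199]
eef_rot: [-180.0, -0.2, -165.0]
contact_force: [-5.8, -1.7, 5.0]
gripper_width: 0.0005
gripper_force: 3.0
```

>>> apply_moves(targets=[[0,-0.004,0,0,0,0,0],[0,-0.004,0,0,0,0,0],[0,-0.004,0,0,0,0,0],[0,-0.004,0,0,0,0,0],[0,-0.004,0,0,0,0,0],[0,-0.004,0,0,0,0,0],[0,-0.004,0,0,0,0,0]])

```text
time_s: 3.62
tcp_pos: [0.5451, -0.0123, 0.1985]
eef_rot: [180.0, 0.0, -165.0]
contact_force: [-2.1, -0.7, 1.8]
gripper_width: 0.0004
gripper_force: 1.5
```

>>> apply_moves(targets=[[0,-0.0015,0,0,0,0,0],[0,-0.0015,0,0,0,0,0],[0,-0.0015,0,0,0,0,0]])

```text
time_s: 3.87
tcp_pos: [0.5491, -0.0112, 0.1984]
eef_rot: [180.0, -0.0, -165.0]
contact_force: [-2.7, 0.2, 2.8]
gripper_width: 0.0005
gripper_force: 1.7
```

>>> apply_moves(targets=[[0,-0.001,0,0,0,0,0],[0,-0.001,0,0,0,0,0],[0,-0.001,0,0,0,0,0]])

```text
time_s: 4.12
tcp_pos: [0.552, -0.0104, 0.1986]
eef_rot: [180.0, -0.0, -165.0]
contact_force: [-2.5, -0.0, 2.3]
gripper_width: 0.0007
gripper_force: 1.5
```

>>> apply_moves(targets=[[0,-0.001,0,0,0,0,0],[0,-0.001,0,0,0,0,0],[0,-0.001,0,0,0,0,0]])

```text
time_s: 4.37
tcp_pos: [0.555, -0.0096, 0.1986]
eef_rot: [180.0, 0.0, -165.0]
contact_force: [-2.5, -0.0, 1.8]
gripper_width: 0.0003
gripper_force: 1.5
```

>>> apply_moves(targets=[[0,-0.001,0,0,0,0,0],[0,-0.001,0,0,0,0,0],[0,-0.001,0,0,0,0,0]])

```text
time_s: 4.62
tcp_pos: [0.5579, -0.0088, 0.1985]
eef_rot: [180.0, 0.0, -165.0]
contact_force: [-2.9, 1.3, 2.0]
gripper_width: 0.0007
gripper_force: 1.5
```

>>> apply_moves(targets=[[0,-0.001,0,0,0,0,0],[0,-0.001,0,0,0,0,0],[0,-0.001,0,0,0,0,0]])

```text
time_s: 4.87
tcp_pos: [0.5606, -0.008, 0.1983]
eef_rot: [180.0, -0.0, -165.0]
contact_force: [-1.8, 0.4, 0.9]
gripper_width: 0.0003
gripper_force: 1.4
```

>>> apply_moves(targets=[[0,-0.001,0,0,0,0,0],[0,-0.001,0,0,0,0,0],[0,-0.001,0,0,0,0,0]])

```text
time_s: 5.12
tcp_pos: [0.5633, -0.0074, 0.1981]
eef_rot: [180.0, -0.1, -165.0]
contact_force: [-2.8, 0.4, -1.0]
gripper_width: 0.0006
gripper_force: 1.3
```

>>> apply_moves(targets=[[0,-0.001,0,0,0,0,0],[0,-0.001,0,0,0,0,0],[0,-0.001,0,0,0,0,0]])

```text
time_s: 5.37
tcp_pos: [0.5664, -0.0067, 0.1984]
eef_rot: [-180.0, -0.0, -165.0]
contact_force: [-3.7, -0.4, -0.9]
gripper_width: 0.0001
gripper_force: 1.3
```

>>> apply_moves(targets=[[0,-0.001,0,0,0,0,0],[0,-0.001,0,0,0,0,0]])

```text
time_s: 5.53
tcp_pos: [0.5685, -0.0062, 0.1985]
eef_rot: [-180.0, -0.0, -165.0]
contact_force: [-2.3, -0.4, -0.9]
gripper_width: 0.0004
gripper_force: 1.3
```

>>> apply_moves(targets=[[0,-0.001,0,0,0,0,0],[0,-0.001,0,0,0,0,0],[0,-0.001,0,0,0,0,0]])

```text
time_s: 5.78
tcp_pos: [0.5714, -0.0053, 0.1986]
eef_rot: [-180.0, 0.0, -165.0]
contact_force: [-2.4, 0.2, -1.4]
gripper_width: 0.0004
gripper_force: 1.3
```

>>> apply_moves(targets=[[0,-0.001,0,0,0,0,0],[0,-0.001,0,0,0,0,0],[0,-0.001,0,0,0,0,0]])

```text
time_s: 6.03
tcp_pos: [0.5743, -0.0045, 0.1986]
eef_rot: [-180.0, 0.0, -165.0]
contact_force: [-2.9, -1.7, -0.7]
gripper_width: 0.0005
gripper_force: 1.3
```

>>> apply_moves(targets=[[0,-0.001,0,0,0,0,0],[0,-0.001,0,0,0,0,0],[0,-0.001,0,0,0,0,0]])

```text
time_s: 6.28
tcp_pos: [0.5772, -0.0037, 0.1986]
eef_rot: [180.0, 0.0, -165.0]
contact_force: [-2.8, -0.6, -0.4]
gripper_width: 0.0006
gripper_force: 1.2
```

>>> apply_moves(targets=[[0,-0.001,0,0,0,0,0],[0,-0.001,0,0,0,0,0],[0,-0.001,0,0,0,0,0]])

```text
time_s: 6.53
tcp_pos: [0.5786, -0.0034, 0.1981]
eef_rot: [180.0, -0.2, -165.0]
contact_force: [-9.1, -1.9, 2.2]
gripper_width: 0.0004
gripper_force: 4.7
```

>>> apply_moves(targets=[[0,-0.0005,0,0,0,0,0],[0,0,0,0,0,0,0],[0,0,0,0,0,0,0]])

```text
time_s: 6.78
tcp_pos: [0.5787, -0.0033, 0.1981]
eef_rot: [180.0, -0.2, -165.0]
contact_force: [-9.0, -1.2, 2.5]
gripper_width: 0.0001
gripper_force: 4.4
```

Run:
```python
from plant import get_state, capture
import cv2,numpy as np
print(get_state()["contact_force"])
C=capture("side");a=C["frame"][100:300,190:350,::-1];D=capture("top");b=D["frame"][140:280,130:370,::-1]
x=cv2.resize(a,None,fx=2.5,fy=2.5,interpolation=2);y=cv2.resize(b,None,fx=1.6,fy=1.6,interpolation=2)
o=np.zeros((max(len(x),len(y)),x.shape[1]+y.shape[1],3),np.uint8);o[:len(x),:x.shape[1]]=x;o[:len(y),x.shape[1]:]=y
cv2.imwrite("pics/s2.png",o);print(o.shape)
```

```text
[-9.03714933 -1.22474015  2.50822733]
(500, 784, 3)
```

View pics/s2.png

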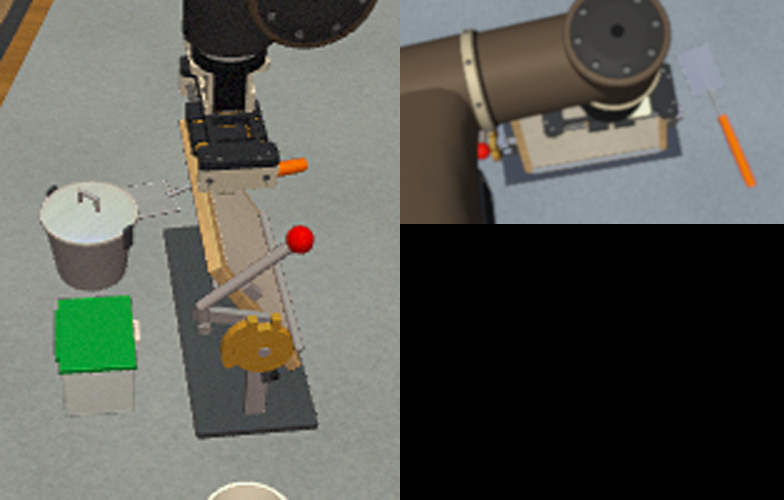

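Side view: the board leans back, the collar tooth is down at the black pin at (270,376), and the notch is at the top near (265,322). The mould and caddy are clear. A steady 9 N means the board is at its stop. Next I back off, rise and go above the knob.

>>> apply_moves(targets=[[0,0.005,0,0,0,0,0],[0,0.01,0,0,0,0,0],[0,0.015,0,-0.02,0,0,0],[0,0.012,0,-0.03,0,0,0],[0,0,0.005,-0.03,0,0,0],[0,0,0.02,-0.03,0,0,0],[0,0,0.025,-0.02,0,0,0],[0,0,0.03,0,0,0,0],[0,0,0.03,0,0,0,0],[0,0,0.03,0,0,0,0],[0,0,0.025,0,0,0,0],[0,0,0.015,0,0,0,0],[0,0,0.01,0,0,0,0],[0,0,0,0,0,0,0]])

```text
time_s: 8.05
tcp_pos: [0.4906, 0.1714, 0.329]
eef_rot: [179.9, 0.1, -164.9]
contact_force: [-0.3, 1.2, -1.8]
gripper_width: 0.0005
gripper_force: 0.0
```

Run:
```python
from plant import get_state, capture
import cv2,numpy as np
s=get_state();print(s["tcp_pos"],s["contact_force"])
C=capture("side");a=C["frame"][60:300,190:350,::-1]
cv2.imwrite("pics/s3.png",cv2.resize(a,None,fx=2.5,fy=2.5,interpolation=2))
```

```text
[0.49060304 0.17141225 0.32901911] [-0.27186954  1.16720781 -1.76202182]
```

View pics/s3.png

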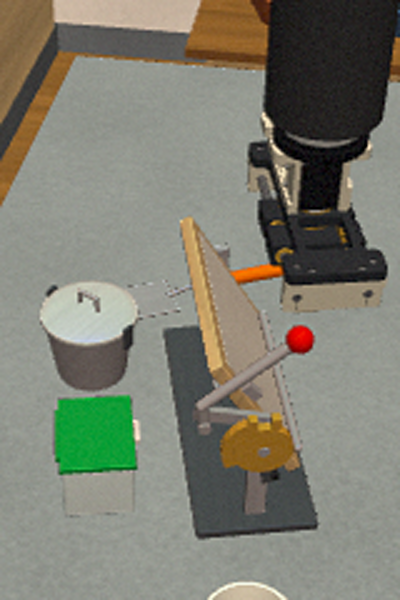

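Run:
```python
from h import *
c=dict(np.load("side.npz"));K,T=c["camera_matrix"],c["T"];W=np.linalg.inv(T)
for P in ([.4906,.1714,.329],[.4906,.1714,.310],[.4906,.1714,.376],[.4895,.1694,.267]):
    q=K@(W@np.r_[P,1])[:3];u=q[:2]/q[2];print(P,u,(u-[190,60])*2.5)
```

```text
[0.4906, 0.1714, 0.329] [311.17457547 174.14248612] [302.93643867 285.35621531]
[0.4906, 0.1714, 0.31] [310.47030848 180.88750269] [301.1757712  302.21875672]
[0.4906, 0.1714, 0.376] [312.9950248  156.70739255] [307.48756199 241.76848138]
[0.4895, 0.1694, 0.267] [309.49099103 195.03196941] [298.72747758 337.57992353]
```

Run:
```python
from h import *
from plant import capture
c=capture("side");p,ok=cloud(c)
O=np.array([.4906,.1714,.329]);a=np.deg2rad(15);R=np.array([[np.cos(a),np.sin(a),0],[-np.sin(a),np.cos(a),0],[0,0,1]])
for (x,y) in [(286,300),(300,300),(320,295),(340,295),(380,290),(330,305),(301,308),(290,285),(360,268),(300,268)]:
    u,v=int(190+x/2.5),int(60+y/2.5);print(x,y,(R@(p[v,u]-O)*1000).round(),c["frame"][v,u])
```

```text
286 300 [36. 87. 57.] [151 140 116]
300 300 [24. 88. 57.] [151 140 115]
320 295 [ 9. 89. 61.] [146 136 112]
340 295 [-7. 88. 60.] [152 140 117]
380 290 [-39.  87.  62.] [138 129 112]
330 305 [-0. 88. 50.] [153 139 118]
301 308 [23. 87. 49.] [153 137 116]
290 285 [35. 95. 78.] [161 147 118]
360 268 [-18.  93.  90.] [107 105  99]
300 268 [27. 88. 89.] [43 45 44]
```

The pale block is the gripper body (88 mm to +y); the tip itself is straight above the knob at (299,338). Next I lower onto the knob and follow its arc.

>>> apply_moves(targets=[[0,0,0,0.015,0,0,0],[0,0,0,0.01,0,0,0],[0,0,0,0.004,0,0,0],[0,0.003,0,0.003,0,0,0],[0,0.003,0,0.003,0,0,0]])

```text
time_s: 8.57
tcp_pos: [0.4852, 0.1677, 0.2935]
eef_rot: [-180.0, 0.0, -165.0]
contact_force: [0.4, -0.6, 1.6]
gripper_width: 0.0005
gripper_force: 0.4
```

>>> apply_moves(targets=[[0,0.003,0,0.003,0,0,0],[0,0.005,0,0.0045,0,0,0],[0,0.004,0,0.005,0,0,0],[0,0.004,0,0.005,0,0,0],[0,0.004,0,0.0055,0,0,0]])

```text
time_s: 8.98
tcp_pos: [0.4649, 0.1629, 0.2703]
eef_rot: [180.0, -0.0, -165.0]
contact_force: [-1.5, 0.4, 2.5]
gripper_width: 0.0003
gripper_force: 1.2
```

>>> apply_moves(targets=[[0,0.0035,0,0.0055,0,0,0],[0,0.0033,0,0.0058,0,0,0],[0,0.003,0,0.006,0,0,0],[0,0.0025,0,0.006,0,0,0],[0,0.0023,0,0.006,0,0,0]])

```text
time_s: 9.4
tcp_pos: [0.4513, 0.1594, 0.2405]
eef_rot: [180.0, -0.0, -165.0]
contact_force: [-0.8, -0.7, 1.2]
gripper_width: 0.0004
gripper_force: 0.6
```

>>> apply_moves(targets=[[0,0.0015,0,0.004,0,0,0],[0,0.001,0,0.004,0,0,0]])

```text
time_s: 9.57
tcp_pos: [0.449, 0.1587, 0.2327]
eef_rot: [-180.0, -0.0, -165.0]
contact_force: [-0.9, -0.8, 0.7]
gripper_width: 0.0005
gripper_force: 0.4
```

>>> apply_moves(targets=[[0,0.001,0,0.004,0,0,0],[0,0.0005,0,0.004,0,0,0],[0,0.0005,0,0.003,0,0,0]])

```text
time_s: 9.82
tcp_pos: [0.4472, 0.1581, 0.2218]
eef_rot: [-180.0, -0.0, -165.0]
contact_force: [-1.5, 0.1, 0.9]
gripper_width: 0.0009
gripper_force: 0.4
```

>>> apply_moves(targets=[[0,0,0,0.002,0,0,0],[0,0,0,0.002,0,0,0]])

```text
time_s: 9.98
tcp_pos: [0.4473, 0.1582, 0.2181]
eef_rot: [-180.0, 0.0, -165.0]
contact_force: [-0.9, 0.4, 0.9]
gripper_width: 0.0004
gripper_force: 0.3
```

>>> apply_moves(targets=[[0,0,0,0.001,0,0,0],[0,0,0,0.001,0,0,0]])

```text
time_s: 10.15
tcp_pos: [0.4473, 0.1581, 0.2166]
eef_rot: [-180.0, 0.0, -165.0]
contact_force: [-3.9, -1.2, 9.9]
gripper_width: 0.0003
gripper_force: 4.6
```

>>> apply_moves(targets=[[0,0,0,0.0008,0,0,0],[0,0,0,0,0,0,0],[0,0,0,0,0,0,0]])

```text
time_s: 10.4
tcp_pos: [0.4473, 0.1581, 0.2165]
eef_rot: [-180.0, 0.0, -165.0]
contact_force: [-4.8, -1.1, 9.5]
gripper_width: 0.0005
gripper_force: 4.6
```

>>> apply_moves(targets=[[0,0,0,-0.005,0,0,0],[0,0,0,-0.02,0,0,0],[0,0,0,-0.03,0,0,0],[0,0.01,0,-0.03,0,0,0],[0,0.02,-0.03,-0.02,0,0,0],[0,0,-0.035,0,0,0,0],[0,0,-0.035,0,0,0,0],[0,0,-0.035,0,0,0,0],[0,0,-0.035,0,0,0,0],[0,0,-0.035,0,0,0,0],[0,0,-0.02,0,0,0,0],[0,0,0,0,0,0,0]])

```text
time_s: 11.4
tcp_pos: [0.4771, -0.0699, 0.3203]
eef_rot: [-180.0, -0.0, -165.2]
contact_force: [0.2, -0.3, 0.6]
gripper_width: 0.0005
gripper_force: 0.0
```

Run:
```python
from h import *
from plant import get_state, capture
s=get_state();print(s["tcp_pos"],s["contact_force"])
C=capture("side");a=C["frame"][100:340,190:350,::-1]
m=red(C);k,l,st,_=cv2.connectedComponentsWithStats(m.astype(np.uint8));m=l==1+np.argmax(st[1:,4])
o,r=ray(C,m);O=np.array([.556,.018]);a5=np.deg2rad(15.5)
n=np.array([-np.sin(a5),np.cos(a5),0]);t=(.163-(o-np.r_[O,0])@n)/(r@n);P=o+t*r
print("knob",P,"expect",O+np.array([np.cos(a5),np.sin(a5)])*-.07+n[:2]*.163,.185)
cv2.imwrite("pics/s4.png",cv2.resize(a,None,fx=2.5,fy=2.5,interpolation=2))
```

```text
[ 0.47708112 -0.0699047   0.32033188] [ 0.15409735 -0.34326688  0.60153605]
knob [0.44555692 0.1565234  0.18610615] expect [0.44498601 0.15636508] 0.185
```

View pics/s4.png

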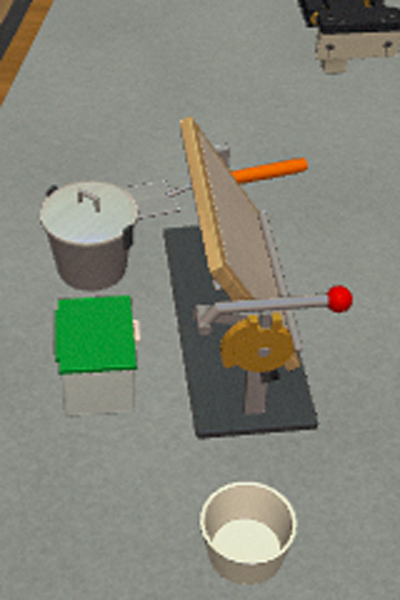

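The lever is level, with the knob at (340,299). It measures z = 0.186 against 0.185 expected when locked. The lug is in the notch at (265,318), and the bystanders have not moved.

```bash
python3 -c "
from plant import close_job
print(close_job())"
```

```text
the job is handed in; nothing more can be done
None
```

The board was pushed back to its stop at about 9 N, then the lever was swung fully down with its lug in the notch. The bystanders stayed where they were, and I handed the job in at about 11 s.

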